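# Hang the hot egg basket on the draining rods

### The arm

A 6-joint arm with a two-finger parallel gripper is mounted at the origin on the work surface; the furniture and walls round the work are solid. World frame = base frame: x ahead of the robot, y to its left, z up, the work surface at z = 0. Lengths are in m, angles in degrees, forces in N, time in s.
With the tool pointing down it reaches from about 0.25 to 0.725 m from the base axis. Payload 9.7 kg.
Tool frame: the origin (TCP) lies between the finger pads; the fingertips stand bot.tcp_to_tips ahead of it and the grasp point (between the pads) lies 11 mm behind it (bot.tcp_to_tips is the distance from the TCP to the fingertips, in m); z points along the fingers, y is the line along which they close (so a half turn about z gives the same grasp; the last joint's range is limited). The gripper opens to 85 mm and grips with 20 to 120 N. Pads are 22 mm wide; open, the fingers measure 114 mm over their backs; the gripper's body (76 mm by 85 mm) begins 54 mm behind the grasp point. The pads swing forward as they close: fully open they stand 13 mm farther back than shut.
Start: joints at [-67.953, 4.979, 10.078, 95.1, 0, 90], TCP at [0.206, -0.51, 0.239] pointing down, gripper open.
Joint ranges: [-179.16, 179.16], [-48.56, 103.87], [-65.8, 70.77], [-126.05, 130.52], [-82.76, 87.17], [-180, 180]. Speed limits (degrees/s): [127.2, 127.2, 147.25, 180, 180, 180].

### API

Orientations are given as [roll, pitch, yaw] about the fixed x, y, z axes, in that order (R = Rz(yaw) Ry(pitch) Rx(roll)).
In Python, from workcell import bot gives the robot as it stands. The module is installed in compiled form; this text tells all that it offers.
- The arm moves only by the tool carry_out, never from a script. Its arguments are lists of equal length, an entry for each row: "linear": the shift along the world's x, y, z normalised to -1 to 1, where 1 is 2 cm, a list of three; "rotation": the turn, a rotation vector about the world's x, y, z normalised to -1 to 1, where 1 is 8 degrees, a list of three; "grip": the closure, from -1 (fully open) to 1 (shut). In form: {"linear": [[tx, ty, tz], ...], "rotation": [[rx, ry, rz], ...], "grip": [grip, ...]}. A call has 1 to 12 rows; each row shifts and turns the commanded pose from where the row before left it; what a row does not reach is not made up. A row lasts 1/10 s, in which the tool goes at most 50 mm and 8.59 degrees, less where a joint would pass 70% of its speed; a pose out of reach is approached as far as the arm can. A call with a number of a shift or a turn outside -1 to 1 is refused whole. A call with a gripper value outside its range is refused whole. The fingers move at their own pace and stop on an object; "grip_force" is the grip in N (left out, the last holds). Time passes only in rows, so rows that do not move let the fingers close. It gives the time, the measured TCP pose, the force, the opening and the grip force at its end, in the units of the state.
- bot.get_obs(): the state, without advancing time (a new reading comes with each control period).
- bot.camera(name): name is "scene" or "top" or "wrist"; returns the picture (480x640x3 uint8, blue, green, red); there is no depth.
- bot.camera_model(name): a dict with "fx", "fy", "cx", "cy" (pixels), "distortion" ([k1, k2, p1, p2, k3] as OpenCV has them; the pictures are not rectified), "camera_from_world" (4x4, takes a point from world to camera coordinates). Camera axes: x right, y up, looking along -z (the intrinsics and any distortion apply to the point x, -y, -z); pixel columns grow to the right and rows downward; lengths in m; the calibration is good to about 2 mm. A picture is of the moment at which its call begins: read the wrist's pose just before it. camera_model takes no time and is no camera call; for the wrist camera it gives the pose at the moment of the call.
- bot.job_done(): hands the job in; it is judged then, once.
The state is a dict: "time": time; "q": joint angles; "qd": joint speeds; "joint_efforts": joint torques, N m; "ee_pos": TCP position; "tcp_rot": TCP orientation; "wrist_force": force on the tool from outside, world axes, zero at the start; "torque": the same for the moment, N m; "opening": finger opening in m; "grasp_force": force on a finger pad.
Only numpy, scipy, OpenCV 4.12 (cv2) and the standard library are available. Lean on these libraries where they do the work, as an engineer would, in place of code of your own. Each camera call takes 0.05 s, during which the arm holds its last target. There are 200 camera calls.

### The job

The eggs are boiled: without touching the hot basket or the eggs with the gripper, lift the basket out of the saucepan with the handle of the wooden turner passed under its bail, and hang it by the bail across both rods of the draining stand, letting the handle down between them, so that it hangs free, level and steady with both eggs still in it. Then slip the turner out and lay it flat on the worktop, off the trivet, the pan and the stand. Leave the pan standing where it is and do not disturb the timer, the egg box or the mug.

Things in the scene. Friction and masses are not known exactly. Their poses are not given: they have to be found in the camera images.
- turner: Loose wooden turner, 60 g, 276 mm long, lying flat between pan and stand. Origin on its underside near its balance point; +x along the handle to its free end, z up. Handle: straight bar 13 mm wide (y), 14 mm high (z 0 to 14), x = -50 to +135 mm. Blade: 46 mm wide, 7 mm thick, x = -55 to -141 mm. Gripped across the handle at the origin, 135 mm of handle reach out.
- basket: Loose round steel-wire basket, 70 to 120 g, in the saucepan with about 8 mm slack all round, two eggs in it. Hot. Origin at the centre of its underside, z up. Outer radius 52 mm, rim 57 mm up. A stiff fixed strap bail stands over it in its y-z plane; a rod goes under the bail along the basket's x axis, which points away from the robot to within 0.3 rad. It swings if moved abruptly.
- bail_crown (a point): Middle of the underside of the bail's top, at (0, 0, 126.5 mm) in the basket's frame. The strap is 12 mm wide (along x) and 3 mm thick, flat from y = -32 to +32 mm (top at z = 129.5), then slopes out and down to y = +-53 mm at z = 98 mm and goes straight down outside the rim. Clear opening above the rim: 69 mm high, about 103 mm wide below z = 98.
- egg_0: Loose hen's egg, 42 x 42 x 56 mm, 55 g, lying in the basket; origin at its centre.
- egg_1: The second egg, the same, beside it.
- pan: Loose low steel saucepan, 0.9 kg, outside radius 66 mm, 60 mm high, two lug handles at its y sides reaching 96 mm from the axis, 52 mm up. Origin at the centre of its underside; inner floor 4 mm above that. It stands on a fixed cork trivet 8 mm thick and 160 mm across. Pan and stand may be on either side of the robot's middle line.
- stand: Fixed steel draining stand. Drip tray 170 x 150 mm, rim 13 mm high; origin at the centre of its underside, z up, x axis away from the robot to within 0.3 rad. Two round rods, 10 mm thick, rise at x = +70 mm, y = +-20 mm and bend forward into a pair of parallel horizontal bars along the x axis: axes 40 mm apart (30 mm clear gap), axis 170 mm and top 175 mm above the worktop.
- bar_mid (a point): Middle between the two bars, at the height of their axes, at (-2, 0, 170 mm) in the stand's frame: the place for the bail; a basket hung there has its underside about 48 mm above the worktop. The bars are straight from x = +50 to -46 mm of the stand; their free ends, towards the robot, are turned up: the tips reach x = -60 mm and z = 187 mm.
- timer: Loose kitchen timer, round, 68 mm across and 57 mm high, behind the work; bystander. Origin under its centre.
- egg_box: Loose closed egg box, 106 x 155 x 72 mm, behind the work; bystander. Origin under its centre.
- mug: Loose white mug, 86 mm high, to the right of the work; bystander. Origin under its centre.
Not all that is in view belongs to the job. What is shaped like the egg_0 but purple is not meant.

How it is judged:
By the outcome, as a careful person would: the job done as asked, in the order asked, and still so for the second after the job is handed in, with the robot touching nothing.
It also fails if it takes over 64 s, if anything falls off the work surface, if the arm or the gripper's body presses on something with over 40 N, if the wrist force passes 120 N, or if a joint passes its speed limit or range.

## Working session

There is one attempt and no reset: what is moved stays moved. The work goes in short steps, Python scripts to look and compute and a tool call to move; the robot and the scene stay as the last step left them, time stands still between calls to the robot, and variables do not carry over. Pictures are saved under pics/ and viewed, at most 10 in all, crops included, and the job is handed in when it is done.

Besides the shell and the picture viewer there is one more tool, called after "Emit:" as name(argument=value, ...) on one line, values as JSON. carry_out: Moves the arm, as the interface text tells. Its arguments: {"type":"object","properties":{"linear":{"type":"array","items":{"type":"array","items":{"type":"number"}}},"rotation":{"type":"array","items":{"type":"array","items":{"type":"number"}}},"grip":{"type":"array","items":{"type":"number"}},"grip_force":{"type":"number"}},"required":["linear","rotation","grip"]}

```bash
mkdir -p pics; python3 - <<'E'
from workcell import bot
import cv2,numpy as np
o=bot.get_obs();print(o, bot.tcp_to_tips)
for n in("scene","top"):
    cv2.imwrite(f"pics/{n}0.png",bot.camera(n)); m=bot.camera_model(n);print(n,{k:np.round(v,4).tolist() for k,v in m.items()})
E
```

```text
{'time': 0.0, 'q': array([-6.79524419e+01,  5.01032204e+00,  1.00332579e+01,  9.51014876e+01,
       -1.26105393e-03,  9.00018381e+01]), 'qd': array([ 0.03131055, -0.02872448,  0.02264583, -0.02658595,  0.06207027,
        0.06475334]), 'joint_efforts': array([-5.63962549e-04, -5.20389032e+01,  4.64800966e+01,  1.61484873e-02,
       -6.43950693e-05, -1.05104218e-05]), 'ee_pos': array([ 0.20636067, -0.50955872,  0.23857984]), 'tcp_rot': array([-1.79921448e+02,  1.26357275e-03,  2.20457218e+01]), 'wrist_force': array([-0.27483843,  0.3032651 ,  0.23849236]), 'torque': array([ 0.00013931,  0.03085641, -0.00439282]), 'grasp_force': 0.0, 'opening': 0.08518536017332155} 0.008
scene {'fx': 583.3428, 'fy': 583.3428, 'cx': 324.9001, 'cy': 232.5389, 'distortion': [-0.0028, 0.0, 0.0, 0.0, 0.0], 'camera_from_world': [[0.8941, 0.4478, -0.0085, -0.5228], [-0.3918, 0.7911, 0.4698, 0.2697], [0.2172, -0.4167, 0.8827, -1.8795], [0.0, 0.0, 0.0, 1.0]]}
top {'fx': 493.5625, 'fy': 493.5625, 'cx': 318.0592, 'cy': 232.1879, 'distortion': [-0.0514, 0.0, 0.0, 0.0, 0.0], 'camera_from_world': [[-0.0033, -0.9999, 0.0104, -0.1071], [0.9829, -0.0014, 0.1842, -0.613], [-0.1842, 0.0109, 0.9828, -1.1549], [0.0, 0.0, 0.0, 1.0]]}
```

View pics/scene0.png

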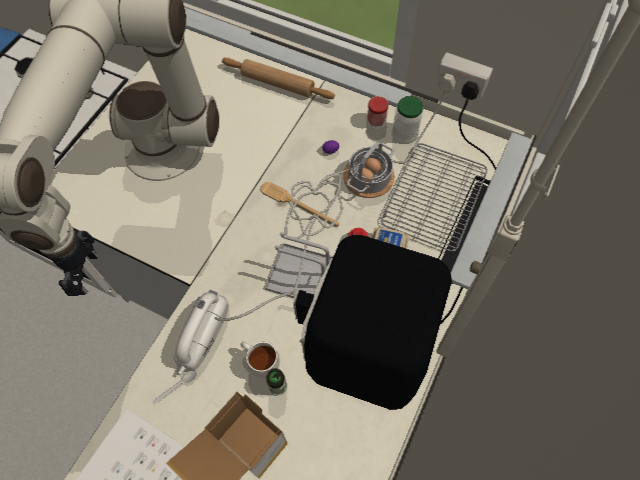

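View pics/top0.png

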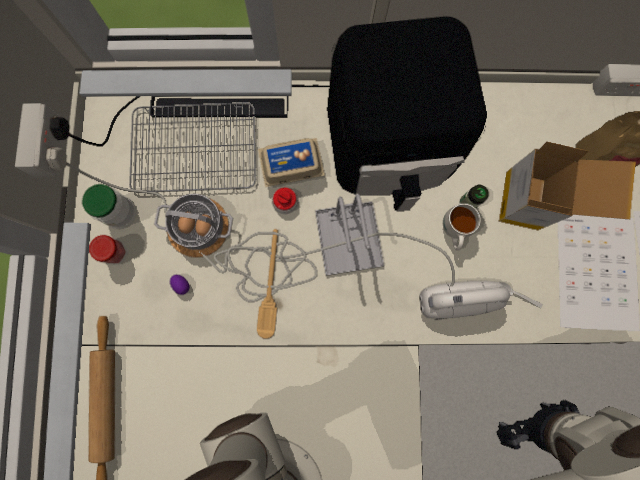

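The top view shows the pan with basket near (195,225), the turner with its blade at (267,318) and handle end at (275,233), and the stand's tray near (350,240). Its bars rise towards the robot, with tips near (363,300) and (378,303). The mug is at (462,220), the timer at (285,200) and the egg box at (290,160). The purple egg at (180,284) is a decoy.

```bash
cat > h.py <<'E'
import numpy as np, cv2
from workcell import bot
def KD(m): return np.array([[m['fx'],0,m['cx']],[0,m['fy'],m['cy']],[0,0,1.]]),np.array(m['distortion'],float)
F=np.diag([1.,-1,-1])
def ray(m,uv):
    K,D=KD(m); n=cv2.undistortPoints(np.array(uv,float).reshape(-1,1,2),K,D).reshape(-1,2)
    T=np.array(m['camera_from_world']); R=T[:3,:3]; c=-R.T@T[:3,3]
    d=np.c_[n[:,0],-n[:,1],-np.ones(len(n))]@R
    return c,d/np.linalg.norm(d,axis=1,keepdims=True)
def plane(m,uv,z):
    c,d=ray(m,uv); return c+d*((z-c[2])/d[:,2])[:,None]
def proj(m,P):
    K,D=KD(m); T=np.array(m['camera_from_world']); p=(np.c_[np.atleast_2d(P),np.ones(len(np.atleast_2d(P)))]@T.T)[:,:3]@F
    return cv2.projectPoints(p,np.zeros(3),np.zeros(3),K,D)[0].reshape(-1,2)
def crop(im,x,y,w,h,s,f):
    cv2.imwrite(f,cv2.resize(im[y:y+h,x:x+w],None,fx=s,fy=s,interpolation=cv2.INTER_CUBIC))
E
python3 - <<'E'
from h import *
m=bot.camera_model("top")
for n,uv,z in [("turner end",(275,233),.01),("blade end",(266,337),.005),("pan rim ctr",(193,223),.068),("tray TL",(318,207),.013),("TR",(375,203),.013),("BR",(383,270),.013),("BL",(324,276),.013),("tip L",(363,300),.187),("tip R",(378,303),.187),("mug",(462,220),.08)]:
    print(n,plane(m,uv,z).round(3))
im=cv2.imread("pics/top0.png"); crop(im,145,180,260,190,3,"pics/c1.png")
im=cv2.imread("pics/scene0.png"); crop(im,230,120,180,185,3,"pics/c2.png")
E
```

```text
turner end [[0.62  0.001 0.01 ]]
blade end [[0.359 0.02  0.005]]
pan rim ctr [[0.634 0.197 0.068]]
tray TL [[ 0.687 -0.109  0.013]]
TR [[ 0.698 -0.256  0.013]]
BR [[ 0.524 -0.272  0.013]]
BL [[ 0.509 -0.124  0.013]]
tip L [[ 0.441 -0.203  0.187]]
tip R [[ 0.434 -0.235  0.187]]
mug [[ 0.638 -0.46   0.08 ]]
```

View pics/c1.png

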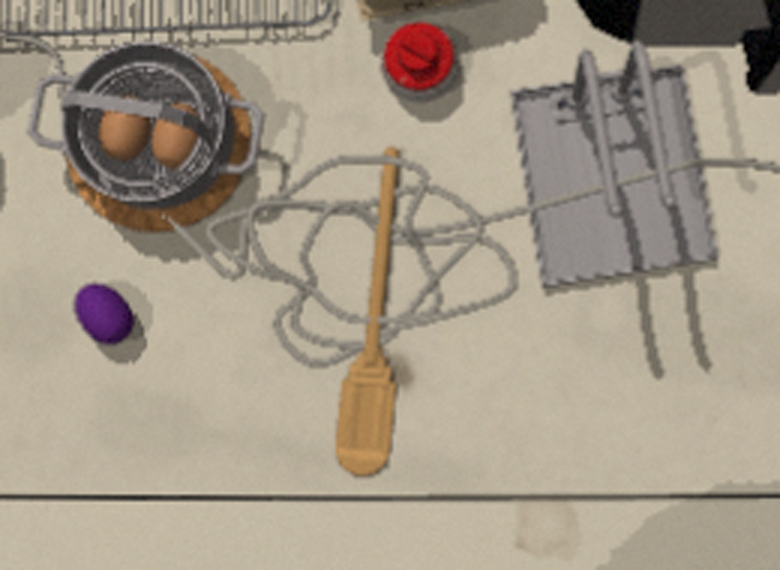

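View pics/c2.png

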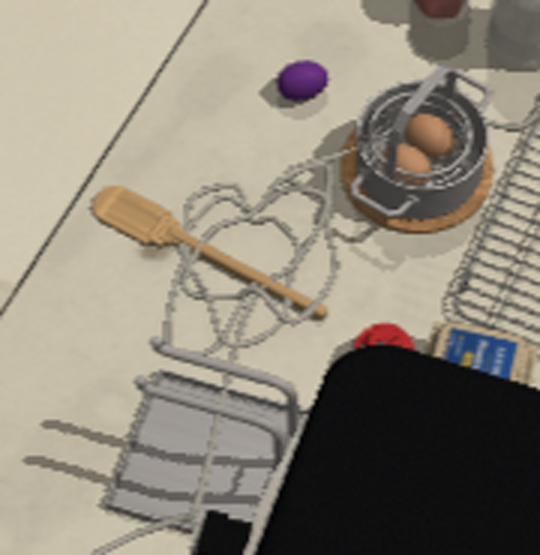

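The red timer is at c1 (420,57). The real bars run from c1 (588,55) to (615,212) and from (640,45) to (672,205), and what I took for tips were shadows. The bail strap runs from about (62,100) to (212,135), and both eggs are in the basket. Next I'll find the wrist camera mount.

```bash
python3 - <<'E'
from h import *
from scipy.spatial.transform import Rotation as R
o=bot.get_obs(); m=bot.camera_model("wrist"); T=np.linalg.inv(np.array(m['camera_from_world']))
Rt=R.from_euler('xyz',o['tcp_rot'],degrees=True).as_matrix()
print('cam in tcp',(Rt.T@(T[:3,3]-o['ee_pos'])).round(3),'look',(Rt.T@(-T[:3,2])).round(3),'up',(Rt.T@T[:3,1]).round(3),m['fx'],m['distortion'])
print('cam up world',T[:3,1].round(2))
t=bot.camera_model("top"); f=lambda a,z:plane(t,[(145+x/3,180+y/3) for x,y in a],z).round(3)
print('tips',f([(615,210),(672,203)],.182)); print('back bars',f([(590,65),(643,58)],.17))
print('bail',f([(90,100),(150,105)],.141),f([(62,100),(213,135)],.11))
print('lugs',f([(33,115),(258,137)],.06)); print('turner',f([(391,150),(365,472)],.008))
print('tray', (a:=f([(515,92),(685,68),(716,263),(546,290)],.013)),a.mean(0))
E
```

```text
cam in tcp [ 0.069  0.    -0.135] look [-0.275  0.001  0.961] up [0.961 0.001 0.275] 403.22162509731993 [0.00409685 0.         0.         0.         0.        ]
cam up world [ 0.89  0.36 -0.28]
tips [[ 0.55  -0.177  0.182]
 [ 0.555 -0.219  0.182]]
back bars [[ 0.662 -0.161  0.17 ]
 [ 0.667 -0.201  0.17 ]]
bail [[0.642 0.222 0.141]
 [0.638 0.175 0.141]] [[0.649 0.253 0.11 ]
 [0.62  0.132 0.11 ]]
lugs [[0.648 0.292 0.06 ]
 [0.629 0.105 0.06 ]]
turner [[0.628 0.    0.008]
 [0.359 0.018 0.008]]
tray [[ 0.677 -0.106  0.013]
 [ 0.698 -0.252  0.013]
 [ 0.53  -0.274  0.013]
 [ 0.508 -0.131  0.013]] [ 0.60325 -0.19075  0.013  ]
```

Emit:
carry_out(linear=[[0.8,0.5,1],[0.9,0.8,1],[0.9,0.8,1],[0.9,0.8,1],[0.9,0.8,1],[0.9,0.8,1],[0.9,0.8,1],[0.9,0.8,1],[0.9,0.8,1],[0.9,0.8,0]], rotation=[[0,0,-0.16],[0,0,-0.16],[0,0,-0.16],[0,0,-0.16],[0,0,-0.16],[0,0,-0.16],[0,0,-0.16],[0,0,-0.16],[0,0,-0.16],[0,0,-0.16]], grip=[-1,-1,-1,-1,-1,-1,-1,-1,-1,-1])

```text
time: 1.1
ee_pos: [0.3852, -0.3551, 0.4214]
tcp_rot: [179.9, -0.1, 9.2]
wrist_force: [0.4, -0.6, 0.4]
opening: 0.0856
grasp_force: 0.0
```

Emit:
carry_out(linear=[[0.85,0.8,0],[0.85,0.8,0],[0.85,0.8,0],[0.85,0.8,0],[0.85,0.8,0],[0.85,0.8,0],[0.85,0.8,0],[0.85,0.8,0],[0.85,0.8,0],[0.6,0.6,0],[0,0,0]], rotation=[[0,0,-0.16],[0,0,-0.16],[0,0,-0.16],[0,0,-0.16],[0,0,-0.16],[0,0,-0.16],[0,0,-0.16],[0,0,-0.16],[0,0,-0.16],[0,0,-0.16],[0,0,0]], grip=[-1,-1,-1,-1,-1,-1,-1,-1,-1,-1,-1])

```text
time: 2.2
ee_pos: [0.5508, -0.1985, 0.4181]
tcp_rot: [-180.0, 0.1, -3.5]
wrist_force: [0.6, 0.2, -0.2]
opening: 0.0853
grasp_force: 0.0
```

```bash
cat > look.py <<'E'
import sys,json
from h import *
n=sys.argv[1]; m=bot.camera_model("wrist"); o=bot.get_obs(); im=bot.camera("wrist")
cv2.imwrite(f"pics/{n}.png",im); json.dump({k:(v.tolist() if hasattr(v,'tolist') else v) for k,v in m.items()},open(f"{n}.json","w"))
print(o['time'],o['ee_pos'].round(4),o['tcp_rot'].round(2),o['wrist_force'].round(2))
E
python3 look.py w1
```

```text
2.2 [ 0.5508 -0.1985  0.4181] [-1.7995e+02  9.0000e-02 -3.4600e+00] [ 0.59  0.22 -0.17]
```

View pics/w1.png

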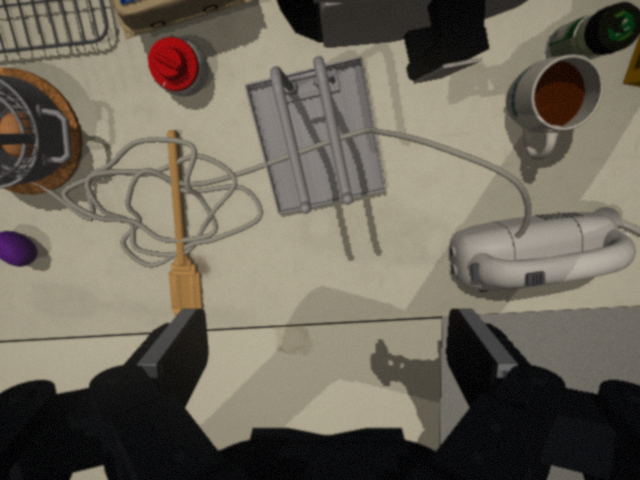

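The wrist view shows the left bar from its bend at (279,80) to its tip at (306,209), and the right bar from (321,66) to its tip at (347,201). The tray corners are near (247,85), (362,60), (385,190) and (281,214). The turner end is at (172,131) with its blade end at (186,311).

Emit:
carry_out(linear=[[0.1,0.8,0],[0.1,1,0],[0.1,1,0],[0.1,1,0],[0.1,1,0],[0.1,1,0],[0.1,1,0],[0.1,1,0],[0.1,1,0],[0.1,1,0],[0.1,1,0],[0.1,1,0]], rotation=[[0,0,0],[0,0,0],[0,0,0],[0,0,0],[0,0,0],[0,0,0],[0,0,0],[0,0,0],[0,0,0],[0,0,0],[0,0,0],[0,0,0]], grip=[-1,-1,-1,-1,-1,-1,-1,-1,-1,-1,-1,-1])

```text
time: 3.45
ee_pos: [0.5725, 0.0025, 0.4194]
tcp_rot: [-178.5, 0.0, -0.4]
wrist_force: [-0.5, 0.3, 0.4]
opening: 0.0854
grasp_force: 0.0
```

Emit:
carry_out(linear=[[0,1,0],[0,1,0],[0,1,0],[0,1,0],[0,1,0],[0,0.6,0],[0,0,0],[0,0,0]], rotation=[[0,0,0],[0,0,0],[0,0,0],[0,0,0],[0,0,0],[0,0,0],[0,0,0],[0,0,0]], grip=[-1,-1,-1,-1,-1,-1,-1,-1])

```text
time: 4.25
ee_pos: [0.5746, 0.0617, 0.4193]
tcp_rot: [-176.3, 0.0, 4.4]
wrist_force: [0.0, -0.7, 0.4]
opening: 0.085
grasp_force: 0.0
```

```bash
python3 look.py w2; python3 - <<'E'
from h import *; import json
m=json.load(open("w1.json")); f=lambda a,z:plane(m,a,z).round(4)
print('tips',f([(306,207),(347,199)],.182));print('bars front/back',f([(300,180),(342,172)],.17),f([(281,90),(323,78)],.17))
a=f([(247,85),(362,60),(385,190),(281,214)],.013);print('tray',a,a.mean(0)); print('sides',[np.linalg.norm(a[i]-a[(i+1)%4]).round(3) for i in range(4)])
print('turner',f([(172,131),(178,200)],.014),f([(186,312)],.007),f([(182,262)],.014))
E
```

```text
4.25 [0.5746 0.0617 0.4193] [-1.7631e+02  3.0000e-02  4.4200e+00] [ 0.01 -0.73  0.4 ]
tips [[ 0.55   -0.1799  0.182 ]
 [ 0.5552 -0.2184  0.182 ]]
bars front/back [[ 0.5739 -0.1755  0.17  ]
 [ 0.5789 -0.2154  0.17  ]] [[ 0.6543 -0.165   0.17  ]
 [ 0.6619 -0.2029  0.17  ]]
tray [[ 0.677  -0.1073  0.013 ]
 [ 0.6969 -0.2519  0.013 ]
 [ 0.5348 -0.2767  0.013 ]
 [ 0.5107 -0.1345  0.013 ]] [ 0.60485 -0.1926   0.013  ]
sides [np.float64(0.146), np.float64(0.164), np.float64(0.144), np.float64(0.169)]
turner [[ 0.6278 -0.0049  0.014 ]
 [ 0.5386  0.002   0.014 ]] [[0.371  0.0202 0.007 ]] [[0.4509 0.0108 0.014 ]]
```

View pics/w2.png

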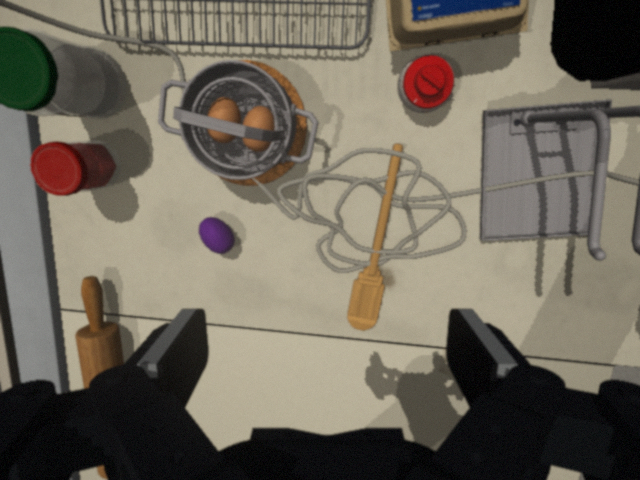

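The bail strap runs from (178,112) to (280,135) over the pan, and the eggs are at (223,118) and (258,127). The arm fell short in y and its orientation drifted, so I'll check the joints.

```bash
python3 - <<'E'
from h import *; import json
o=bot.get_obs(); print(o['q'].round(1),o['qd'].round(1),o['ee_pos'],o['tcp_rot'])
m=json.load(open("w2.json")); f=lambda a,z:plane(m,a,z).round(4)
print('bail',f([(188,116),(245,130)],.1415),f([(176,112),(282,136)],.11));print('pan lugs',f([(162,103),(315,138)],.06)); 
print('turner',f([(398,146),(372,270)],.014),f([(363,327)],.007))
im=cv2.imread("pics/w2.png"); a=im[50:200,145:325]; b=cv2.imread("pics/w1.png")
crop(im,150,50,180,140,4,"pics/c3.png")
E
```

```text
[  4.3  19.9  49.1 119.3   3.7 179.9] [-0.2 -0.1 -0.   0.   0.  -0. ] [0.57457608 0.06147154 0.41931782] [-1.76310769e+02  2.32465611e-02  4.39556320e+00]
bail [[0.6429 0.2228 0.1415]
 [0.6339 0.1651 0.1415]] [[0.646  0.2484 0.11  ]
 [0.63   0.1331 0.11  ]]
pan lugs [[0.6552 0.2866 0.06  ]
 [0.6292 0.102  0.06  ]]
turner [[ 0.6262 -0.0017  0.014 ]
 [ 0.4544  0.0135  0.014 ]] [[0.361  0.0166 0.007 ]]
```

View pics/c3.png

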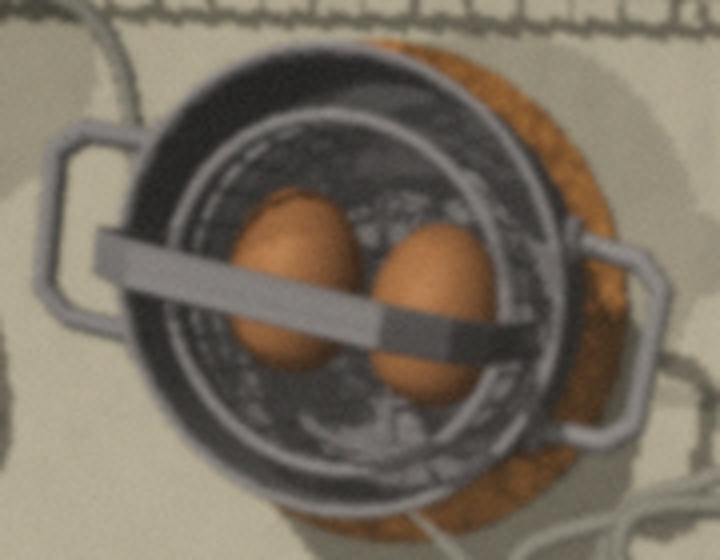

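The joint-6 limit is what stopped the arm, so I'll use the half-turned grasp at yaw ≈ 175°. In the crop, the flat of the bail ends on the right at c3 (380,328), and the strap's outer ends are near (98,252) and (535,342). The basket rim circle is centred near (335,290).

```bash
python3 - <<'E'
from h import *; import json
m=json.load(open("w2.json")); f=lambda a,z:plane(m,[(150+x/4,50+y/4) for x,y in a],z).round(4)
print('flat',f([(140,265),(380,328)],.1415),'ends',f([(98,252),(535,342)],.11),f([(98,252),(535,342)],.11).mean(0),'rim',f([(335,290)],.069),'pan',f([(345,280)],.068))
E
```

```text
flat [[0.6425 0.2258 0.1415]
 [0.632  0.1651 0.1415]] ends [[0.6448 0.2501 0.11  ]
 [0.6307 0.1312 0.11  ]] [0.63775 0.19065 0.11   ] rim [[0.6396 0.1974 0.069 ]] pan [[0.6426 0.1948 0.068 ]]
```

Emit:
carry_out(linear=[[-0.3,-0.2,-0.3],[-0.3,-0.2,-0.3],[-0.3,-0.2,-0.3],[-0.3,-0.2,-0.3],[-0.3,-0.2,-0.3],[-0.3,-0.2,-0.3],[-0.3,-0.2,-0.3],[-0.3,-0.2,-0.3],[-0.3,-0.2,-0.3],[-0.3,-0.2,-0.3]], rotation=[[0,0,0.99],[0,0,0.99],[0,0,0.99],[0,0,0.99],[0,0,0.99],[0,0,0.99],[0,0,0.99],[0,0,0.99],[0,0,0.99],[0,0,0.99]], grip=[-0.5,-0.5,-0.5,-0.5,-0.5,-0.5,-0.5,-0.5,-0.5,-0.5])

```text
time: 5.3
ee_pos: [0.5143, 0.0211, 0.3591]
tcp_rot: [-176.3, 0.0, 83.9]
wrist_force: [-0.3, 0.3, -0.5]
opening: 0.0643
grasp_force: 0.0
```

Emit:
carry_out(linear=[[-0.1,0.35,0],[-0.1,0.35,0],[-0.1,0.35,0],[-0.1,0.35,0],[-0.1,0.35,0],[-0.1,0.35,0],[-0.1,0.35,0],[-0.1,0.35,0],[-0.1,0.35,0],[-0.1,0.35,0],[-0.1,0.35,0],[0,0.15,0]], rotation=[[0,0,0.95],[0,0,0.95],[0,0,0.95],[0,0,0.95],[0,0,0.95],[0,0,0.95],[0,0,0.95],[0,0,0.95],[0,0,0.95],[0,0,0.95],[0,0,0.95],[0,0,0.95]], grip=[-0.5,-0.5,-0.5,-0.5,-0.5,-0.5,-0.5,-0.5,-0.5,-0.5,-0.5,-0.5])

```text
time: 6.5
ee_pos: [0.4924, 0.1017, 0.3595]
tcp_rot: [-176.3, 0.0, 175.1]
wrist_force: [0.7, -0.0, -0.3]
opening: 0.0636
grasp_force: 0.0
```

Emit:
carry_out(linear=[[0,0,0],[0,0,0],[0,0,0]], rotation=[[0.46,-0.04,0],[0,0,0],[0,0,0]], grip=[-0.5,-0.5,-0.5])

```text
time: 6.8
ee_pos: [0.4925, 0.1009, 0.3595]
tcp_rot: [-179.9, 0.0, 174.7]
wrist_force: [0.6, 0.0, 0.1]
opening: 0.064
grasp_force: 0.0
```

```bash
python3 look.py w3
```

```text
6.8 [0.4925 0.1009 0.3595] [-1.7991e+02  3.0000e-02  1.7470e+02] [0.56 0.01 0.13]
```

View pics/w3.png

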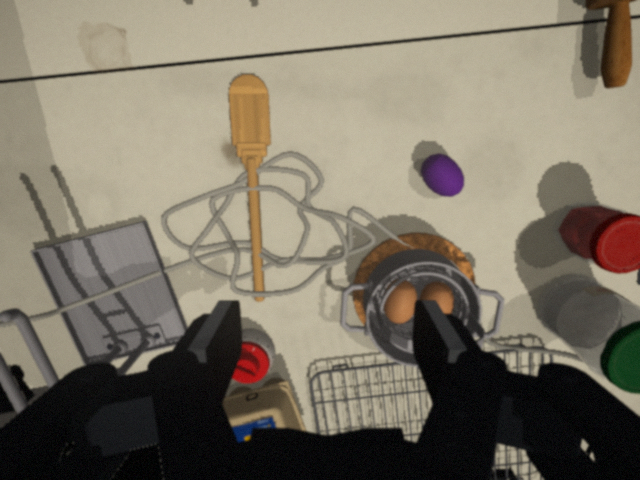

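The wrist view from the flipped side shows the turner with its handle end at (260,299), neck at (253,155) and blade end at (249,75). The bail is partly hidden behind a finger. I'll refine the turner by colour mask and the bail by triangulation.

```bash
python3 - <<'E'
from h import *; import json
m=json.load(open("w3.json")); im=cv2.imread("pics/w3.png")
hsv=cv2.cvtColor(im,cv2.COLOR_BGR2HSV)
mk=cv2.inRange(hsv,(8,90,90),(25,255,255)); mk[:, :215]=0; mk[:,285:]=0; mk[310:]=0
n,l,s,c=cv2.connectedComponentsWithStats(mk); i=1+s[1:,4].argmax(); print(s[i])
ys,xs=np.where(l==i); h=ys>168
P=plane(m,np.c_[xs,ys][h]+0.0,.010); vx,vy,x0,y0=cv2.fitLine(P[:,:2].astype(np.float32),cv2.DIST_L2,0,.01,.01).ravel()
d=np.array([vx,vy])*np.sign(vx); t=(P[:,:2]-[x0,y0])@d; e=np.array([x0,y0])+d*t.max(); print('yaw',np.degrees(np.arctan2(d[1],d[0])),'end',e,'origin',e-.135*d)
B=plane(m,np.c_[xs,ys].astype(float),.007)[:,:2]; print('len',np.ptp((B-[x0,y0])@d), 'width handle', P.shape[0])
t_=bot.camera_model("top"); w=json.load(open("w2.json"))
def tri(a,b):
    c1,d1=ray(t_,[(145+a[0]/3,180+a[1]/3)]); c2,d2=ray(w,[(150+b[0]/4,50+b[1]/4)]); d1=d1[0];d2=d2[0]
    s=np.linalg.lstsq(np.c_[d1,-d2],c2-c1,rcond=None)[0]; p,q=c1+d1*s[0],c2+d2*s[1]; return ((p+q)/2).round(4),np.linalg.norm(p-q).round(4)
print('bend',tri((163,110),(380,328)),'left',tri((62,101),(98,252)),'right',tri((213,138),(535,342)))
print(proj(w,[[.642,.226,.1415],[.633,.164,.1415]]), )
E
```

```text
[ 229   74   42  114 3410]
yaw -3.133979 end [0.48131439 0.0107486 ] origin [0.3465163  0.01812918]
len 0.12678360722620965 width handle 183
bend (array([0.6322, 0.1634, 0.1482]), np.float64(0.0002)) left (array([0.6457, 0.2493, 0.1159]), np.float64(0.0038)) right (array([0.6289, 0.1414, 0.0568]), np.float64(0.0028))
[[184.85535785 116.73540725]
 [246.07586316 131.04848173]]
```

```bash
python3 - <<'E'
from h import *; import json
m=json.load(open("w3.json")); im=cv2.imread("pics/w3.png")
hsv=cv2.cvtColor(im,cv2.COLOR_BGR2HSV); print(hsv[200,248:264:2].tolist(),hsv[280,252:268:2].tolist())
mk=cv2.inRange(hsv,(5,105,60),(28,255,255)); mk[:, :215]=0; mk[:,285:]=0; mk[310:]=0
mk=cv2.morphologyEx(mk,cv2.MORPH_CLOSE,np.ones((9,3),np.uint8))
n,l,s,c=cv2.connectedComponentsWithStats(mk); i=1+s[1:,4].argmax(); print(s[i])
ys,xs=np.where(l==i); h=ys>175
P=plane(m,np.c_[xs,ys][h]+0.0,.010); vx,vy,x0,y0=cv2.fitLine(P[:,:2].astype(np.float32),cv2.DIST_L2,0,.01,.01).ravel()
d=np.array([vx,vy])*np.sign(vx); t=(P[:,:2]-[x0,y0])@d; e=np.array([x0,y0])+d*t.max(); print('yaw',np.degrees(np.arctan2(d[1],d[0])),'end',e,'origin',e-.135*d)
B=plane(m,np.c_[xs,ys].astype(float),.007)[:,:2]; print('len',np.ptp((B-[x0,y0])@d), len(P)/np.ptp(ys[h]))
E
```

```text
[[19, 76, 134], [17, 141, 148], [17, 140, 167], [18, 140, 171], [17, 139, 167], [17, 128, 141], [21, 62, 164], [22, 42, 187]] [[21, 60, 137], [17, 131, 138], [18, 148, 167], [17, 139, 182], [17, 146, 177], [17, 140, 149], [21, 56, 158], [22, 40, 184]]
[ 229   74   41  227 4431]
yaw -4.99042 end [ 0.62775253 -0.00218502] origin [0.49326427 0.00955852]
len 0.2746050519337357 9.661290322580646
```

Emit:
carry_out(linear=[[0,-0.35,-0.8],[0,-0.38,-1],[0,-0.38,-1],[0,-0.38,-1],[0,-0.38,-1],[0,-0.38,-1],[0,-0.38,-1],[0,-0.38,-1],[0,-0.38,-1],[0,-0.38,-1],[0,-0.38,-1],[0,-0.38,-1]], rotation=[[0,0,0.04],[0,0,0],[0,0,0],[0,0,0],[0,0,0],[0,0,0],[0,0,0],[0,0,0],[0,0,0],[0,0,0],[0,0,0],[0,0,0]], grip=[-0.3,-0.3,-0.3,-0.3,-0.3,-0.3,-0.3,-0.3,-0.3,-0.3,-0.3,-0.3])

```text
time: 8.05
ee_pos: [0.4925, 0.0107, 0.1224]
tcp_rot: [-179.9, -0.0, 175.1]
wrist_force: [0.4, -0.4, 0.1]
opening: 0.0559
grasp_force: 0.0
```

Emit:
carry_out(linear=[[0,0,-1],[0,0,-1],[0,0,-1],[0,0,-0.8],[0,0,-0.6],[0,0,0],[0,0,0]], rotation=[[0,0,0],[0,0,0],[0,0,0],[0,0,0],[0,0,0],[0,0,0],[0,0,0]], grip=[-0.3,-0.3,-0.3,-0.3,-0.3,-0.3,-0.3])

```text
time: 8.75
ee_pos: [0.4927, 0.0111, 0.0357]
tcp_rot: [-180.0, 0.0, 175.1]
wrist_force: [0.5, -0.2, -0.4]
opening: 0.0559
grasp_force: 0.0
```

Emit:
carry_out(linear=[[0,-0.08,-0.5],[0,0,-0.4],[0,0,-0.33],[0,0,0],[0,0,0],[0,0,0],[0,0,0],[0,0,0],[0,0,0],[0,0,0],[0,0,0]], rotation=[[0,0,0],[0,0,0],[0,0,0],[0,0,0],[0,0,0],[0,0,0],[0,0,0],[0,0,0],[0,0,0],[0,0,0],[0,0,0]], grip=[-0.3,-0.3,-0.3,-0.3,1,1,1,1,1,1,1], grip_force=80)

```text
time: 9.85
ee_pos: [0.4929, 0.0095, 0.0114]
tcp_rot: [180.0, 0.1, 175.1]
wrist_force: [-1.3, -0.7, 6.2]
opening: 0.0105
grasp_force: 79.1
```

Emit:
carry_out(linear=[[0,0,0.5],[0,0,1],[-0.4,0,1],[-0.4,0.3,1],[-0.4,0.7,1],[-0.4,1,0.93],[-0.35,1,0],[0,1,0],[0,1,0],[0,1,0],[0,1,0],[0,1,0]], rotation=[[0,0,0],[0,0,0],[0,0,0],[0,0,0],[0,0,0],[0,0,0],[0,0,-0.1],[0,0,-0.1],[0,0,-0.1],[0,0,-0.1],[0,0,-0.1],[0,0,0]], grip=[1,1,1,1,1,1,1,1,1,1,1,1], grip_force=100)

```text
time: 11.05
ee_pos: [0.4534, 0.1703, 0.1197]
tcp_rot: [-180.0, 0.0, 171.1]
wrist_force: [0.5, -0.3, -0.5]
opening: 0.0097
grasp_force: 98.3
```

Emit:
carry_out(linear=[[0,1,0],[0,1,0],[0,1,0],[0,0.5,0],[0,0.2,0],[0,0,0],[0,0,0],[0,0,0]], rotation=[[0,0,0],[0,0,0],[0,0,0],[0,0,0],[0,0,0],[0,0,0],[0,0,0],[0,0,0]], grip=[1,1,1,1,1,1,1,1])

```text
time: 11.85
ee_pos: [0.4537, 0.2428, 0.1194]
tcp_rot: [-180.0, 0.0, 171.1]
wrist_force: [0.2, -0.4, -0.5]
opening: 0.0095
grasp_force: 98.3
```

```bash
python3 look.py w4; python3 - <<'E'
from h import *; import json
m=json.load(open("w4.json")); print(proj(m,[[.637,.195,.1385],[.642,.227,.1415],[.632,.163,.1415],[.587,.2027,.122]]).round(0)) 
crop(cv2.imread("pics/w4.png"),120,180,400,300,2,"pics/c4.png")
E
```

```text
11.85 [0.4537 0.2428 0.1194] [-1.7999e+02  1.0000e-02  1.7108e+02] [ 0.15 -0.41 -0.49]
[[288. 727.]
 [360. 737.]
 [214. 737.]
 [288. 604.]]
```

The tip and bail lie outside the wrist view from here, so I won't open that crop. I'll use the top and scene cameras to check the handle and the bail numerically.

```bash
cat > tip.py <<'E'
import sys
from h import *
o=bot.get_obs(); p=o['ee_pos']; y=np.radians(o['tcp_rot'][2]-180); u=np.array([np.cos(y),np.sin(y),0])
tip=p+.1345*u+[0,0,-.0114+.012]
for n in("top","scene"):
    m=bot.camera_model(n); im=bot.camera(n); cv2.imwrite(f"pics/{n}{sys.argv[1]}.png",im)
    hsv=cv2.cvtColor(im,cv2.COLOR_BGR2HSV); mk=cv2.inRange(hsv,(10,100,100),(24,255,255))
    a=proj(m,[p+.06*u+[0,0,-.0044],tip]); k=np.zeros_like(mk); cv2.line(k,tuple(int(v) for v in a[0]),tuple(int(v) for v in 2*a[1]-a[1]+ (a[1]-a[0])*.15),255,13); mk&=k
    ys,xs=np.where(mk>0); print(n,'pred',a.round(1).tolist(),len(xs))
    if len(xs)>20:
        P=plane(m,np.c_[xs,ys].astype(float),p[2]-.0044); s=(P-p)@u; w=np.array([-u[1],u[0],0]); q=(P-p)@w
        c=np.polyfit(s,q,1); print('  reach %.4f..%.4f  lateral at .1: %.4f slope %.3f'%(s.min(),s.max(),np.polyval(c,.1),c[0]))
E
python3 tip.py 5
```

```text
top pred [[170.3, 270.3], [176.2, 238.5]] 251
  reach 0.0447..0.1634  lateral at .1: 0.0016 slope -0.015
scene pred [[337.9, 130.8], [358.5, 141.3]] 101
  reach 0.0345..0.1350  lateral at .1: 0.0000 slope -0.007
```

Emit:
carry_out(linear=[[0,-0.4,0],[0,-0.4,0],[0,-0.16,0],[0.3,-0.05,0],[0.6,-0.09,0],[0.6,-0.09,0],[0.6,-0.09,0],[0.6,-0.09,0],[0.6,-0.09,0],[0.6,-0.09,0],[0.3,-0.05,0],[0,0,0]], rotation=[[0,0,0],[0,0,0],[0,0,0],[0,0,0],[0,0,0],[0,0,0],[0,0,0],[0,0,0],[0,0,0],[0,0,0],[0,0,0],[0,0,0]], grip=[1,1,1,1,1,1,1,1,1,1,1,1])

```text
time: 13.2
ee_pos: [0.5383, 0.2112, 0.119]
tcp_rot: [-180.0, -0.0, 171.1]
wrist_force: [-0.9, -0.1, -0.9]
opening: 0.0096
grasp_force: 98.3
```

```bash
python3 tip.py 6; python3 - <<'E'
from h import *
print(bot.get_obs()['ee_pos'],bot.get_obs()['wrist_force'])
m=bot.camera_model("scene"); print(proj(m,[[.637,.195,.141],[.537,.21,.12]]).round(0))
m=bot.camera_model("top"); print(proj(m,[[.637,.195,.141],[.537,.21,.12]]).round(0))
a=cv2.imread("pics/top6.png"); b=cv2.imread("pics/scene6.png")
A=cv2.resize(a[160:300,140:260],None,fx=3.3,fy=3.3,interpolation=2);B=cv2.resize(b[100:240,310:430],None,fx=3.3,fy=3.3,interpolation=2)
cv2.imwrite("pics/c6.png",np.hstack([A,B]))
E
```

```text
top pred [[185.6, 234.3], [191.4, 203.2]] 230
  reach 0.0441..0.1385  lateral at .1: 0.0054 slope -0.019
scene pred [[358.9, 148.6], [380.1, 159.6]] 145
  reach 0.0358..0.1494  lateral at .1: -0.0060 slope -0.142
[0.53741873 0.21144128 0.11921219] [-0.12070723 -0.85892077 -0.29500323]
[[371. 150.]
 [342. 138.]]
[[186. 215.]
 [180. 260.]]
```

View pics/c6.png

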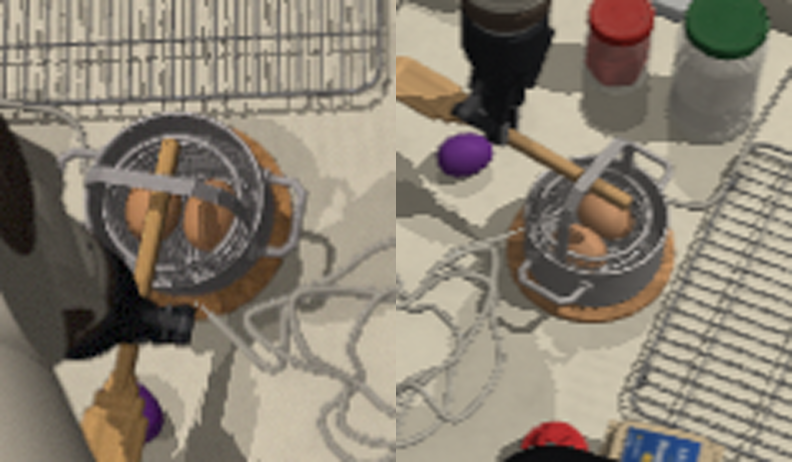

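The handle passes under the bail near the middle of its flat. It crosses at left-crop (162,185), with the crown predicted at about (159,183). Lifting slowly now.

Emit:
carry_out(linear=[[0,0,0.2],[0,0,0.3],[0,0,0.25],[0,0,0.1],[0,0,0.1],[0,0,0.1],[0,0,0.1],[0,0,0.15],[0,0,0.2],[0,0,0.2],[0,0,0.2],[0,0,0.2]], rotation=[[0,0,0],[0,0,0],[0,0,0],[0,0,0],[0,0,0],[0,0,0],[0,0,0],[0,0,0],[0,0,0],[0,0,0],[0,0,0],[0,0,0]], grip=[1,1,1,1,1,1,1,1,1,1,1,1], grip_force=120)

```text
time: 14.5
ee_pos: [0.5376, 0.2115, 0.1617]
tcp_rot: [-180.0, 0.0, 171.1]
wrist_force: [0.1, -0.5, -2.8]
opening: 0.0089
grasp_force: 121.9
```

```bash
python3 tip.py 7; python3 - <<'E'
from workcell import bot
o=bot.get_obs(); print(o['ee_pos'],o['wrist_force'].round(2),o['torque'].round(3),o['opening'])
E
```

```text
top pred [[180.7, 231.1], [186.7, 198.9]] 258
  reach 0.0444..0.1381  lateral at .1: 0.0019 slope -0.004
scene pred [[359.3, 139.7], [381.0, 150.7]] 111
  reach 0.0374..0.1442  lateral at .1: -0.0038 slope -0.100
[0.53784895 0.21155282 0.16210762] [ 0.17  1.06 -2.87] [0.086 0.149 0.02 ] 0.009192769853333579
```

Emit:
carry_out(linear=[[0,0,0.2],[0,0,0.25],[0,0,0.25],[0,0,0.25],[0,0,0.25],[0,0,0.25],[0,0,0.25],[0,0,0.25],[0,0,0.2],[0,0,0.1],[0,0,0.05],[0,0,0]], rotation=[[0,0,0],[0,0,0],[0,0,0],[0,0,0],[0,0,0],[0,0,0],[0,0,0],[0,0,0],[0,0,0],[0,0,0],[0,0,0],[0,0,0]], grip=[1,1,1,1,1,1,1,1,1,1,1,1])

```text
time: 15.8
ee_pos: [0.5376, 0.2115, 0.2073]
tcp_rot: [-180.0, 0.0, 171.1]
wrist_force: [0.2, -0.4, -2.4]
opening: 0.0093
grasp_force: 121.9
```

```bash
cat > bk.py <<'E'
# where the basket hangs, relative to expectation: eggs by colour, bail by edge of grey; wood slope
import sys
from h import *
o=bot.get_obs(); p=o['ee_pos']; y=np.radians(o['tcp_rot'][2]-180); u=np.array([np.cos(y),np.sin(y),0]); w=np.array([-u[1],u[0],0]); zc=p[2]+.0026
print(o['time'],p.round(4),o['wrist_force'].round(2),o['torque'].round(3))
for n in("top","scene"):
    m=bot.camera_model(n); im=bot.camera(n); cv2.imwrite(f"pics/{n}{sys.argv[1]}.png",im)
    hsv=cv2.cvtColor(im,cv2.COLOR_BGR2HSV); mk=cv2.inRange(hsv,(3,90,50),(14,190,230))
    c=proj(m,[p+.1*u+[0,0,.0026-.1265+.03]])[0]; k=np.zeros_like(mk); cv2.circle(k,tuple(int(v) for v in c),26,255,-1); mk&=k
    nn,l,s,ct=cv2.connectedComponentsWithStats(mk)
    for i in range(1,nn):
        if s[i,4]>25: P=plane(m,[ct[i]],zc-.1265+.03)[0]-p; print(n,'blob',s[i,4],ct[i].round(0),'along %.3f lat %.3f'%(P@u,P@w))
E
python3 bk.py 8
```

```text
15.8 [0.5376 0.2115 0.2073] [ 0.24 -0.43 -2.42] [-0.013  0.161  0.035]
top blob 44 [172. 216.] along 0.099 lat 0.041
top blob 320 [191. 221.] along 0.095 lat -0.006
scene blob 281 [372. 154.] along 0.103 lat 0.008
```

```bash
python3 - <<'E'
from h import *
o=bot.get_obs(); p=o['ee_pos']; y=np.radians(o['tcp_rot'][2]-180); u=np.array([np.cos(y),np.sin(y),0])
E=[]
for n in("top","scene"):
    m=bot.camera_model(n); im=cv2.imread(f"pics/{n}8.png"); hsv=cv2.cvtColor(im,cv2.COLOR_BGR2HSV); mk=cv2.inRange(hsv,(14,100,90),(25,255,255))
    a=proj(m,[p+.04*u,p+.1345*u+[0,0,-.004],p+.15*u]); k=np.zeros_like(mk); cv2.line(k,tuple(int(v) for v in a[0]),tuple(int(v) for v in a[2]),255,15); mk&=k
    nn,l,s,ct=cv2.connectedComponentsWithStats(mk); ys,xs=np.where(mk>0); q=np.c_[xs,ys].astype(float); d=(a[1]-a[0])/np.linalg.norm(a[1]-a[0]); t=(q-a[0])@d
    e=np.array([-d[1],d[0]]); L=np.linalg.norm(a[1]-a[0])
    print(n,'pred tip',a[1].round(1),'t max %.1f of %.1f'%(t.max(),L),'perp by t',[(b,((q-a[0])@e)[(t>=b)&(t<b+6)].mean().round(2)) for b in range(0,int(t.max()),6)],s[1:,4])
    f=q[t>t.max()-4].mean(0)+2*d; print(f.round(1)); E.append(ray(m,[f]))
(c1,d1),(c2,d2)=E; d1=d1[0];d2=d2[0]; s=np.linalg.lstsq(np.c_[d1,-d2],c2-c1,rcond=None)[0]; P=(c1+d1*s[0]+c2+d2*s[1])/2; print(P-p, P, np.linalg.norm(c1+d1*s[0]-c2-d2*s[1]), (P-p)@u)
E
```

```text
top pred tip [182.1 194.3] t max 44.1 of 42.7 perp by t [(0, np.float64(-0.93)), (6, np.float64(-0.59)), (12, np.float64(0.08)), (18, np.float64(-0.58)), (24, np.float64(0.08)), (30, np.float64(-1.06)), (36, np.float64(-0.81)), (42, np.float64(-0.53))] [ 64 211   1   2   1]
[181.8 192.7]
scene pred tip [382.1 142.1] t max 33.2 of 32.3 perp by t [(0, np.float64(0.94)), (6, np.float64(0.83)), (12, np.float64(0.64)), (18, np.float64(0.56)), (24, np.float64(0.49)), (30, np.float64(0.61))] [92 39]
[382.6 143. ]
[ 0.13580474 -0.02066746 -0.00538307] [0.67329872 0.19077491 0.20169533] 0.0028193386875152234 0.1373674093454061
```

Emit:
carry_out(linear=[[-0.03,-0.1,0],[-0.065,-0.2,0],[-0.115,-0.35,0],[-0.165,-0.5,0],[-0.21,-0.65,0],[-0.245,-0.75,0],[-0.245,-0.75,0],[-0.245,-0.75,0],[-0.245,-0.75,0],[-0.245,-0.75,0],[-0.245,-0.75,0],[-0.245,-0.75,0]], rotation=[[0,0,0.01],[0,0,0.02],[0,0,0.035],[0,0,0.05],[0,0,0.065],[0,0,0.076],[0,0,0.076],[0,0,0.076],[0,0,0.076],[0,0,0.076],[0,0,0.076],[0,0,0.076]], grip=[1,1,1,1,1,1,1,1,1,1,1,1])

```text
time: 17.1
ee_pos: [0.4908, 0.069, 0.2075]
tcp_rot: [-180.0, 0.0, 176.8]
wrist_force: [-1.0, -0.1, -3.0]
opening: 0.009
grasp_force: 121.9
```

Emit:
carry_out(linear=[[-0.245,-0.75,0],[-0.245,-0.75,0],[-0.245,-0.75,0],[-0.245,-0.75,0],[-0.245,-0.75,0],[-0.245,-0.75,0],[-0.245,-0.75,0],[-0.245,-0.75,0],[-0.245,-0.75,0],[-0.245,-0.75,0],[-0.245,-0.75,0],[-0.245,-0.75,0]], rotation=[[0,0,0.076],[0,0,0.076],[0,0,0.076],[0,0,0.076],[0,0,0.076],[0,0,0.076],[0,0,0.076],[0,0,0.076],[0,0,0.076],[0,0,0.076],[0,0,0.076],[0,0,0.076]], grip=[1,1,1,1,1,1,1,1,1,1,1,1])

```text
time: 18.3
ee_pos: [0.4318, -0.1108, 0.2075]
tcp_rot: [-180.0, 0.0, -175.9]
wrist_force: [-0.1, 0.3, -2.6]
opening: 0.0093
grasp_force: 121.9
```

Emit:
carry_out(linear=[[-0.245,-0.75,0],[-0.245,-0.75,0],[-0.245,-0.75,0],[-0.245,-0.75,0],[-0.21,-0.65,0],[-0.165,-0.5,0],[-0.115,-0.35,0],[-0.065,-0.2,0],[-0.03,-0.1,0],[0,0,0],[0,0,0],[0,0,0]], rotation=[[0,0,0.076],[0,0,0.076],[0,0,0.076],[0,0,0.076],[0,0,0.065],[0,0,0.05],[0,0,0.035],[0,0,0.02],[0,0,0.01],[0,0,0],[0,0,0],[0,0,0]], grip=[1,1,1,1,1,1,1,1,1,1,1,1])

```text
time: 19.5
ee_pos: [0.4016, -0.2052, 0.2073]
tcp_rot: [-180.0, 0.0, -172.0]
wrist_force: [0.3, 0.0, -2.7]
opening: 0.0091
grasp_force: 122.0
```

```bash
python3 bk.py 9; python3 tip.py 9b
```

```text
19.5 [ 0.4016 -0.2052  0.2073] [ 0.27  0.01 -2.73] [ 0.014  0.199 -0.037]
top blob 38 [340. 268.] along 0.122 lat 0.031
top blob 39 [364. 276.] along 0.096 lat -0.023
top blob 217 [344. 281.] along 0.092 lat 0.025
scene blob 325 [267. 242.] along 0.105 lat 0.001
top pred [[360.8, 290.0], [355.5, 255.1]] 217
  reach 0.0671..0.1383  lateral at .1: 0.0013 slope -0.062
scene pred [[247.8, 221.5], [274.4, 228.5]] 178
  reach 0.0390..0.1497  lateral at .1: -0.0049 slope -0.103
```

Emit:
carry_out(linear=[[0,-0.1,0],[0,-0.2,0],[0,-0.2,0],[0,-0.2,0],[0,-0.1,0],[0.1,0.015,0],[0.2,0.03,0],[0.3,0.045,0],[0.35,0.05,0],[0.35,0.05,0],[0.35,0.05,0],[0.35,0.05,0]], rotation=[[0,0,0.01],[0,0,0.01],[0,0,0.01],[0,0,0.01],[0,0,0.01],[0,0,0],[0,0,0],[0,0,0],[0,0,0],[0,0,0],[0,0,0],[0,0,0]], grip=[1,1,1,1,1,1,1,1,1,1,1,1])

```text
time: 20.9
ee_pos: [0.4422, -0.2155, 0.2072]
tcp_rot: [180.0, 0.0, -171.6]
wrist_force: [-1.1, -0.3, -2.6]
opening: 0.0089
grasp_force: 122.0
```

Emit:
carry_out(linear=[[0.35,0.05,0],[0.35,0.05,0],[0.35,0.05,0],[0.35,0.05,0],[0.35,0.05,0],[0.35,0.05,0],[0.3,0.045,0],[0.2,0.03,0],[0.2,0.03,0],[0.15,0.02,0],[0.1,0.015,0],[0,0,0]], rotation=[[0,0,0],[0,0,0],[0,0,0],[0,0,0],[0,0,0],[0,0,0],[0,0,0],[0,0,0],[0,0,0],[0,0,0],[0,0,0],[0,0,0]], grip=[1,1,1,1,1,1,1,1,1,1,1,1])

```text
time: 22.1
ee_pos: [0.5026, -0.2069, 0.2073]
tcp_rot: [-180.0, 0.0, -171.6]
wrist_force: [-0.4, -0.1, -2.8]
opening: 0.0088
grasp_force: 121.9
```

```bash
python3 bk.py 10; python3 - <<'E'
from h import *
a=cv2.imread("pics/top10.png"); b=cv2.imread("pics/scene10.png")
A=cv2.resize(a[170:310,290:410],None,fx=3.3,fy=3.3,interpolation=2);B=cv2.resize(b[165:305,220:340],None,fx=3.3,fy=3.3,interpolation=2)
cv2.imwrite("pics/c10.png",np.hstack([A,B]))
E
```

```text
22.1 [ 0.5026 -0.2069  0.2073] [-0.41 -0.14 -2.81] [-0.08   0.157 -0.042]
top blob 137 [340. 236.] along 0.095 lat 0.034
scene blob 95 [303. 251.] along 0.108 lat 0.021
scene blob 141 [298. 263.] along 0.107 lat -0.018
```

View pics/c10.png

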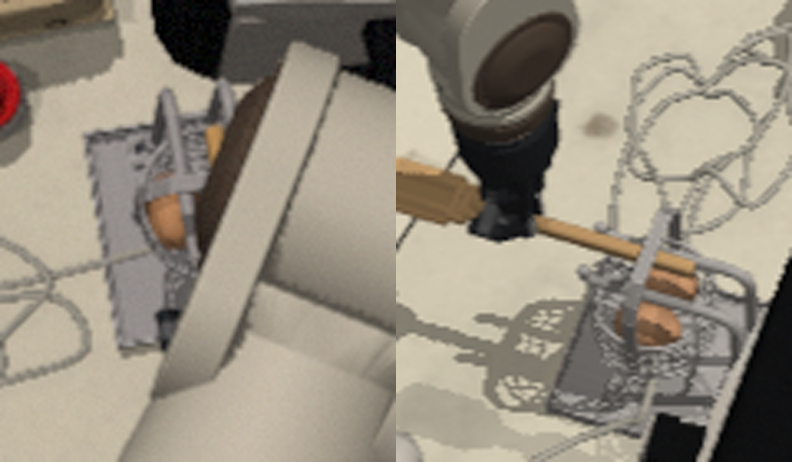

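The scene crop shows the bail (650,290) resting over the handle, with both bars passing through it. The handle lies between the bars and both eggs are in the basket at (660,285) and (650,325). Now I'll let it down.

Emit:
carry_out(linear=[[0,0,-0.1],[0,0,-0.2],[0,0,-0.25],[0,0,-0.25],[0,0,-0.25],[0,0,-0.2],[0,0,-0.1],[0,0,-0.1],[0,0,-0.1],[0,0,-0.1],[0,0,-0.1],[0,0,-0.1]], rotation=[[0,0,0],[0,0,0],[0,0,0],[0,0,0],[0,0,0],[0,0,0],[0,0,0],[0,0,0],[0,0,0],[0,0,0],[0,0,0],[0,0,0]], grip=[1,1,1,1,1,1,1,1,1,1,1,1])

```text
time: 23.4
ee_pos: [0.5027, -0.207, 0.1705]
tcp_rot: [-180.0, 0.0, -171.6]
wrist_force: [0.1, 0.1, 0.0]
opening: 0.0087
grasp_force: 122.1
```

Emit:
carry_out(linear=[[0,0,-0.1],[0,0,-0.1],[0,0,-0.1],[0,0,-0.2],[0,0,-0.2],[0,0,-0.2],[0,0,-0.1],[0,0,0],[0,0,0]], rotation=[[0,0,0],[0,0,0],[0,0,0],[0,0,0],[0,0,0],[0,0,0],[0,0,0],[0,0,0],[0,0,0]], grip=[1,1,1,1,1,1,1,1,1])

```text
time: 24.3
ee_pos: [0.5025, -0.207, 0.1504]
tcp_rot: [-180.0, 0.0, -171.6]
wrist_force: [-0.8, -0.6, -0.7]
opening: 0.0092
grasp_force: 122.1
```

```bash
python3 bk.py 11
```

```text
24.3 [ 0.5025 -0.207   0.1504] [-0.78 -0.6  -0.69] [ 0.007 -0.032  0.007]
top blob 171 [340. 239.] along 0.098 lat 0.031
scene blob 29 [305. 250.] along 0.099 lat 0.050
scene blob 181 [300. 266.] along 0.103 lat 0.001
```

Emit:
carry_out(linear=[[-0.2,-0.03,0],[-0.4,-0.06,0],[-0.6,-0.09,0],[-0.6,-0.09,0],[-0.6,-0.09,0],[-0.6,-0.09,0],[-0.6,-0.09,0],[-0.6,-0.09,0],[-0.6,-0.09,0],[-0.6,-0.09,0],[-0.6,-0.09,0],[-0.4,-0.06,0]], rotation=[[0,0,0],[0,0,0],[0,0,0],[0,0,0],[0,0,0],[0,0,0],[0,0,0],[0,0,0],[0,0,0],[0,0,0],[0,0,0],[0,0,0]], grip=[1,1,1,1,1,1,1,1,1,1,1,1])

```text
time: 25.6
ee_pos: [0.3734, -0.2263, 0.1504]
tcp_rot: [-180.0, 0.0, -171.6]
wrist_force: [0.1, 0.3, -0.4]
opening: 0.0088
grasp_force: 122.1
```

Emit:
carry_out(linear=[[0,0.5,0],[0,0.9,0],[0,1,0],[0,1,0],[0,1,0],[0,1,0],[0.5,1,-0.3],[0.8,1,-0.5],[0.9,1,-0.5],[0.9,1,-0.5],[0.9,0.8,-0.5],[0.9,0.6,-0.5]], rotation=[[0,0,-0.14],[0,0,-0.14],[0,0,-0.14],[0,0,-0.14],[0,0,-0.14],[0,0,-0.14],[0,0,-0.14],[0,0,-0.14],[0,0,-0.14],[0,0,-0.14],[0,0,-0.14],[0,0,-0.14]], grip=[1,1,1,1,1,1,1,1,1,1,1,1])

```text
time: 26.8
ee_pos: [0.473, -0.0092, 0.0939]
tcp_rot: [-180.0, 0.0, 175.0]
wrist_force: [0.2, -0.5, -0.6]
opening: 0.0093
grasp_force: 122.1
```

Emit:
carry_out(linear=[[0.5,0.5,-0.7],[0.3,0.3,-0.7],[0.1,0.2,-0.7],[0,0,-0.5],[0,0,0],[0,0,0]], rotation=[[0,0,0],[0,0,0],[0,0,0],[0,0,0],[0,0,0],[0,0,0]], grip=[1,1,1,1,1,1])

```text
time: 27.4
ee_pos: [0.4901, 0.0095, 0.0425]
tcp_rot: [-180.0, 0.0, 174.9]
wrist_force: [-1.0, 0.1, -0.3]
opening: 0.0092
grasp_force: 122.2
```

Emit:
carry_out(linear=[[0,0,-0.5],[0,0,-0.5],[0,0,-0.3],[0,0,-0.2],[0,0,0],[0,0,0]], rotation=[[0,0,0],[0,0,0],[0,0,0],[0,0,0],[0,0,0],[0,0,0]], grip=[1,1,1,1,1,1])

```text
time: 28.0
ee_pos: [0.4905, 0.0099, 0.0122]
tcp_rot: [-180.0, 0.0, 175.0]
wrist_force: [-1.4, -0.6, -0.2]
opening: 0.0092
grasp_force: 122.3
```

Emit:
carry_out(linear=[[0,0,0],[0,0,0],[0,0,0],[0,0,0],[0,0,0],[0,0,0.3],[0,0,0.6],[0,0,1],[0,0,1],[0,0,1],[0,0,1],[0,0,1]], rotation=[[0,0,0],[0,0,0],[0,0,0],[0,0,0],[0,0,0],[0,0,0],[0,0,0],[0,0,0],[0,0,0],[0,0,0],[0,0,0],[0,0,0]], grip=[-0.3,-0.3,-0.3,-0.3,-0.3,-0.3,-0.3,-0.3,-0.3,-0.3,-0.3,-0.3])

```text
time: 29.2
ee_pos: [0.4906, 0.0099, 0.1324]
tcp_rot: [180.0, 0.1, 175.0]
wrist_force: [-0.0, -0.3, -0.0]
opening: 0.0556
grasp_force: 0.0
```

Emit:
carry_out(linear=[[0,0,1],[0,0,1],[-0.3,0,1],[-0.5,0,1],[-0.5,0,1],[-0.5,0,1],[-0.5,0,1],[-0.5,0,1],[-0.5,0,0.5],[0,0,0]], rotation=[[0,0,0],[0,0,0],[0,0,0],[0,0,0],[0,0,0],[0,0,0],[0,0,0],[0,0,0],[0,0,0],[0,0,0]], grip=[-0.3,-0.3,-0.3,-0.3,-0.3,-0.3,-0.3,-0.3,-0.3,-0.3])

```text
time: 30.2
ee_pos: [0.424, 0.0099, 0.3024]
tcp_rot: [180.0, 0.2, 175.0]
wrist_force: [-0.1, -0.0, 0.3]
opening: 0.0552
grasp_force: 0.0
```

```bash
python3 - <<'E'
from h import *
o=bot.get_obs(); print(o['time'],o['ee_pos'],o['opening'])
B=np.array([.602,-.1915,0]); u=np.array([np.cos(.147),np.sin(.147),0]); w=np.array([-u[1],u[0],0])
ims={}
for n in("top","scene"):
    m=bot.camera_model(n); im=bot.camera(n); cv2.imwrite(f"pics/{n}12.png",im); ims[n]=im
    hsv=cv2.cvtColor(im,cv2.COLOR_BGR2HSV); mk=cv2.inRange(hsv,(3,90,50),(14,190,230))
    c=proj(m,[B+[0,0,.08]])[0]; k=np.zeros_like(mk); cv2.circle(k,tuple(int(v) for v in c),28,255,-1); mk&=k
    nn,l,s,ct=cv2.connectedComponentsWithStats(mk)
    for i in range(1,nn):
        if s[i,4]>20: P=plane(m,[ct[i]],.078)[0]-B; print(n,'egg blob',s[i,4],ct[i].round(0),'along %.3f lat %.3f'%(P@u,P@w))
    old=cv2.imread(f"pics/{n}0.png"); d=cv2.absdiff(im,old).max(2)
    for nm,pt in dict(timer=[.68,-.02,.04],box=[.76,-.03,.06],mug=[.638,-.46,.06],pan=[.64,.195,.03]).items():
        x,y=proj(m,[pt])[0].astype(int); q=d[max(y-15,0):y+15,max(x-15,0):x+15]; print(n,nm,(x,y),'changed frac',(q>40).mean().round(3))
im=ims["top"]; m=bot.camera_model("top"); hsv=cv2.cvtColor(im,cv2.COLOR_BGR2HSV); mk=cv2.inRange(hsv,(10,100,80),(25,255,255)); mk[:,:240]=0; mk[:,310:]=0;mk[:225]=0
n,l,s,c=cv2.connectedComponentsWithStats(mk); print('turner comps',s[s[:,4]>15])
E
```

```text
30.2 [0.42397061 0.00985794 0.3024302 ] 0.055248078320040785
top egg blob 174 [357. 236.] along -0.005 lat -0.011
top egg blob 164 [340. 239.] along -0.006 lat 0.032
top timer (np.int64(282), np.int64(207)) changed frac 0.0
top box (np.int64(286), np.int64(174)) changed frac 0.0
top mug (np.int64(459), np.int64(221)) changed frac 0.0
top pan (np.int64(197), np.int64(223)) changed frac 0.744
scene egg blob 69 [305. 252.] along 0.004 lat 0.035
scene egg blob 182 [300. 266.] along 0.007 lat -0.009
scene timer (np.int64(351), np.int64(230)) changed frac 0.007
scene box (np.int64(375), np.int64(240)) changed frac 0.0
scene mug (np.int64(262), np.int64(355)) changed frac 0.0
scene pan (np.int64(369), np.int64(171)) changed frac 0.523
turner comps [[     0      0    640    480 306839]
 [   269    235      9     50    201]
 [   266    314     11     25    152]]
```

The timer, egg box and mug are unchanged, and the turner lies where it was. The eggs appear about 10 mm to one side, so I'll take a close, measured look at how the bail sits.

Emit:
carry_out(linear=[[0.2,-0.5,0.6],[0.4,-0.9,0.6],[0.5,-0.9,0.6],[0.5,-0.9,0.6],[0.6,-0.9,0.6],[0.6,-0.9,0.5],[0.6,-0.9,0.5],[0.6,-0.9,0.5],[0.6,-0.9,0.5],[0.6,-0.9,0],[0.5,-0.9,0],[0.1,-0.5,0]], rotation=[[0,0,0],[0,0,0],[0,0,0],[0,0,0],[0,0,0],[0,0,0],[0,0,0],[0,0,0],[0,0,0],[0,0,0],[0,0,0],[0,0,0]], grip=[-1,-1,-1,-1,-1,-1,-1,-1,-1,-1,-1,-1])

```text
time: 31.5
ee_pos: [0.5417, -0.1915, 0.3979]
tcp_rot: [180.0, -0.2, 174.9]
wrist_force: [-0.6, 1.4, 0.1]
opening: 0.0853
grasp_force: 0.0
```

Emit:
carry_out(linear=[[0,0,0],[0,0,0],[0,0,0]], rotation=[[0,0,0],[0,0,0],[0,0,0]], grip=[-1,-1,-1])

```text
time: 31.8
ee_pos: [0.5401, -0.1894, 0.4006]
tcp_rot: [-180.0, 0.0, 175.0]
wrist_force: [-0.1, -0.8, 0.8]
opening: 0.0855
grasp_force: 0.0
```

```bash
python3 look.py w5; cat > seg.py <<'E'
import sys,json
from h import *
m=json.load(open(sys.argv[1]+".json")); im=cv2.imread(f"pics/{sys.argv[1]}.png"); B=np.array([.602,-.1915,.178]); a=np.radians(8.4)
u=np.array([np.cos(a),np.sin(a),0]); w=np.array([-u[1],u[0],0])
print('crown px',proj(m,[B,B+.032*w,B-.032*w,B+.053*w-[0,0,.032],B-.053*w-[0,0,.032]]).round(0).tolist())
g=cv2.cvtColor(im,cv2.COLOR_BGR2GRAY); L=cv2.createLineSegmentDetector().detect(g)[0].reshape(-1,4)
for s in L:
    P=plane(m,s.reshape(2,2),.178)-B; d=P[1]-P[0]; n=np.linalg.norm(d)
    if n>.012 and np.abs(P@w).max()<.075 and np.abs(P@u).max()<.03 and abs(d@w)>.8*n: print('across px',s.round(0),'along',(P@u).round(3),'lat',(P@w).round(3))
hsv=cv2.cvtColor(im,cv2.COLOR_BGR2HSV); mk=cv2.inRange(hsv,(3,90,50),(14,190,230)); nn,l,s,ct=cv2.connectedComponentsWithStats(mk)
for i in range(1,nn):
    if s[i,4]>60:
        P=plane(m,[ct[i]],.074)[0]-B
        if np.hypot(P@u,P@w)<.06: print('egg',s[i],'along %.3f lat %.3f'%(P@u,P@w))
E
python3 seg.py w5
```

```text
31.8 [ 0.5401 -0.1894  0.4006] [-1.8000e+02  3.0000e-02  1.7498e+02] [-0.06 -0.84  0.79]
crown px [[332.0, 274.0], [365.0, 267.0], [299.0, 282.0], [383.0, 252.0], [281.0, 275.0]]
across px [397. 279. 363. 287.] along [0.019 0.019] lat [0.059 0.026]
across px [305. 300. 292. 304.] along [0.02  0.021] lat [-0.031 -0.044]
across px [336. 300. 352. 296.] along [0.026 0.026] lat [-0.002  0.014]
across px [354. 289. 333. 293.] along [0.02  0.019] lat [ 0.017 -0.003]
across px [320. 282. 334. 280.] along [0.005 0.006] lat [-0.013  0.   ]
across px [298. 294. 311. 290.] along [0.012 0.011] lat [-0.036 -0.023]
across px [373. 277. 392. 272.] along [0.011 0.011] lat [0.038 0.055]
across px [365. 261. 300. 276.] along [-0.005 -0.005] lat [ 0.033 -0.029]
across px [335. 278. 351. 275.] along [0.005 0.005] lat [0.002 0.017]
across px [386. 258. 374. 269.] along [-0.004  0.004] lat [0.052 0.04 ]
across px [319. 268. 337. 265.] along [-0.009 -0.008] lat [-0.01   0.007]
across px [292. 306. 279. 312.] along [0.022 0.025] lat [-0.045 -0.058]
egg [348 217  21  44 620] along -0.001 lat 0.034
egg [305 225  29  45 888] along -0.001 lat -0.013
egg [334 228  10  28 109] along -0.001 lat 0.009
```

The bail is well seated. Its flat edge spans lateral +33 to −29 mm, which matches the 64 mm flat, and sits within 5 mm of bar_mid and square to the bars. Both eggs are in the basket, split in the image by the bars. I'll check that the pan hasn't moved and the basket is steady, then hand in.

```bash
python3 - <<'E'
from h import *
m=bot.camera_model("top"); a=cv2.imread("pics/top0.png"); b=cv2.imread("pics/top12.png"); d=cv2.absdiff(a,b).max(2)
for n,p in dict(lugL=[.652,.288,.06],lugR=[.629,.104,.06],trivet=[.57,.18,.008],panrim_front=[.573,.195,.068],egg=[.51,.22,.02]).items():
    x,y=proj(m,[p])[0].astype(int); print(n,(d[y-6:y+6,x-6:x+6]>40).mean())
s1=bot.camera("scene"); s0=cv2.imread("pics/scene12.png"); x,y=proj(bot.camera_model("scene"),[[.602,-.19,.11]])[0].astype(int); print('basket change',(cv2.absdiff(s1,s0).max(2)[y-25:y+25,x-25:x+5]>40).mean())
E
```

```text
lugL 0.0
lugR 0.0
trivet 0.7916666666666666
panrim_front 0.6388888888888888
egg 0.2569444444444444
basket change 0.0
```

```bash
python3 -c "
from workcell import bot
print(bot.job_done())"
```

```text
the job is handed in; nothing more can be done
None
```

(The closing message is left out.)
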